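Clamp the chassis in the assembly fixture

ROBOT

A 6-joint arm with a two-finger parallel gripper is mounted at the origin on the work surface. World frame = base frame: x ahead of the robot, y to its left, z up, the work surface at z = 0. Lengths are in m, angles in rad, forces in N, time in s.
With the tool pointing down it reaches from about 0.3 to 0.775 m from the base axis. Payload 14.6 kg.
Tool frame: the origin (TCP) lies midway between the tips of the shut fingers; the grasp point (between the pads) lies 19 mm behind it (ctrl.hold_point_z is the distance from the TCP to the grasp point, in m); z points along the fingers, x is the direction in which the jaws open and shut, and the axes are right-handed (so a half turn about z gives the same grasp; the last joint's range is limited). The gripper opens to 94 mm and grips with 3 to 60 N. Pads are 16 mm wide; open, the fingers measure 119 mm over their backs; the gripper's body (75 mm by 177 mm) begins 78 mm behind the grasp point.
Start: joints at [-1.193, 0.3, 1.521, -0, 1.321, -0.067], TCP at [0.237, -0.496, 0.205] pointing down, gripper open.
Joint ranges: [-3.03, 3.03], [-0.79, 2.21], [0.23, 2.52], [-1.04, 4.18], [0, 3.07], [-2.55, 2.55]. Speed limits (rad/s): [2.22, 2.22, 2.57, 3.14, 3.14, 3.14].

INTERFACE

Orientations are given as [roll, pitch, yaw] about the fixed x, y, z axes, in that order (R = Rz(yaw) Ry(pitch) Rx(roll)).
In Python, from station import ctrl, viewer, ticket, nets gives the robot as it stands.
- The arm moves only by the tool carry_out, never from a script. Its argument "commands" is one flat list of numbers, 7 for each row, row after row: the closure, from -1 (fully open) to 1 (shut), so that 0 is half open, then the shift along the world's x, y, z in cm, then the turn, a rotation vector about the world's x, y, z in rad. In form: [gripper, tx, ty, tz, ax, ay, az, gripper, tx, ty, tz, ax, ay, az, ...]. A call has 1 to 12 rows; each row is the pose to reach, as a shift and turn from the pose measured when the call began; what a row does not reach only later rows make up. A row lasts 1/12 s, in which the tool goes at most 41.7 mm and 7.16 degrees, less where a joint would pass 70% of its speed; a pose out of reach is approached as far as the arm can. A call with a gripper value outside its range is refused whole. The fingers move at their own pace and stop on an object; "force" is the grip in N (left out, the last holds). Time passes only in rows, so rows that repeat a pose let the fingers close. It gives the time, the measured TCP pose, the force and the opening at its end, in the units of the state.
- ctrl.get_obs(): the state, without advancing time (a new reading comes with each control period).
- viewer.camera(name): name is "scene" or "top" or "wrist"; returns (picture, depth): 400x640x3 uint8, blue, green, red; 400x640 float32, m along the optical axis (not along the pixel's ray), 0 where there is no reading.
- viewer.camera_info(name): a dict with "fx", "fy", "cx", "cy" (pixels), "D" ([k1, k2, p1, p2, k3] as OpenCV has them; the pictures are not rectified), "R" (3x3) and "t" (3): a world point X has camera coordinates R X + t. Camera axes: x right, y down, z forward; pixel columns grow to the right and rows downward; lengths in m; the calibration is good to about 2 mm. A picture is of the moment at which its call begins: read the wrist's pose just before it. camera_info takes no time and is no camera call; for the wrist camera it gives the pose at the moment of the call.
- ticket.hand_in(): hands the job in, once; it reports no verdict.
Trained networks look in the newest picture that a camera, given by its name, has taken for a name from the list of things; names that differ only in an ending like _2 or _b are one class to them, and where a whole thing is asked for, a point or a joint stands for the part that bears it (a point fixed in the world has none). Each returns a list of dicts, best first, with "confidence" (0 to 1); they miss things now and then, are a little off and sometimes report something else, mostly with a low value. They report only what shows in the picture. A call takes as long as a camera call. They do not tell look-alikes from the thing itself.
- nets.silhouettes(camera, thing): "region" (400x640 bool, what is visible of it) and "extent" ([left, top, right, bottom] in pixels, round what is visible of it).
The state is a dict: "time_s": time; "qpos": joint angles; "joint_vel": joint speeds; "tau": joint torques, N m; "ee_pos": TCP position; "eef_rot": TCP orientation; "force": force on the tool from outside, world axes, zero at the start; "moment": the same for the moment, N m; "grip_width": finger opening in m.
Only numpy, scipy, OpenCV 4.12 (cv2) and the standard library are available. Lean on these libraries where they do the work, as an engineer would, in place of code of your own. Each camera call takes 0.05 s, during which the arm holds its last target. There are 200 camera calls.

TASK

The copper-coloured sheet-metal chassis already lies in its assembly fixture. Push the clamp strap round with a finger until it rests against its stop over the chassis, and only then push the cam lever on the strap all the way down, so that the chassis is clamped. Pick nothing up, leave the chassis where it lies and do not disturb the other things on the bench.

Things in the scene. Friction and masses are not known exactly. Their poses are not given: they have to be found in the camera images.
- fixture: Aluminium plate 265 x 205 x 16 mm fixed to the bench, with a steel post that carries the strap. Origin on the bench under the post's axis; z up; x = where the strap points when fully over. Plate from x = -50 to 215, y = -112 to 93 mm. Stop pin (12 mm thick, top 66 mm above the bench) at x = 36, y = -21 mm; six locating pins, 10 mm above the plate, round the chassis' base.
- strap (a joint): Swing of the dark steel strap about the post, rad: 0 = fully over, against its stop; positive = counter-clockwise from above, toward the fixture's +y (to 1.7). Starts at 0.95 to 1.5. Pushed by 1 to 2 N near its end; stays where left. A level bar 28 mm wide, underside 56 mm and top 68 mm above the bench, reaching 190 mm from the post's axis.
- strap_pivot (a point): Point on the post's axis at half the strap's thickness, 62 mm above the bench.
- strap_end (a point): Point on the strap's middle line, 170 mm from the post's axis, 62 mm above the bench (half thickness); the bar goes on 20 mm beyond it, its sides lie 14 mm either side. The free place to push the strap.
- lever (a joint): Cam lever on the strap, rad: 0 = raised (0.70 rad above level, leaning back from its pivot toward the post), 0.65 = fully down, nearly flat along the strap, a hard stop. Starts at 0 to 0.06. Stiff by friction (0.4 N m: about 7 N straight down 60 mm from its pivot), stays where left. Going down, its cam drives the rubber foot 9 mm down.
- lever_pivot (a point): The lever's horizontal pivot pin on the strap, 115 mm from the post's axis and 80 mm above the bench, moving with the strap.
- lever_end (a point): Point on the upper face of the lever's black grip, 80 mm along it from the pivot. The grip is 22 mm wide, 13 mm thick, from 36 to 88 mm from the pivot. Lever raised: this point is 54 mm from the pivot horizontally, toward the post, and 60 mm above it; lever down: 79 mm from it and 14 mm above it.
- foot: Rubber clamp foot under the strap, a cylinder 22 mm in diameter, 15 mm high, below the lever's pivot. Origin at the centre of its underside, 24 to 25 mm above the bench with the lever raised (5 to 6 mm above the chassis' base). Sprung: lever fully down, it presses the chassis with about 9 N.
- chassis: Loose copper-coloured sheet-metal chassis, 0.4 kg: base 140 x 160 x 3 mm lying on the fixture, an upright wall with a round window along its -y edge. Origin at the centre of the base's underside, 16 mm above the bench, at about x = 120, y = -10 mm of the fixture; base's top 19 mm, wall's top 89 mm above the bench. The locating pins let it slide some 3 mm at most.
- screwdriver: Loose screwdriver lying on the bench beside the fixture (its -y side); leave alone.
- jar: Loose white jar with a black cap, 48 mm in diameter, 75 mm high, standing beside the fixture (its -y side); origin at the centre of its underside; leave alone.
- grommet: Loose black rubber ring, 48 mm outside, 12 mm high, lying on the bench beside the fixture (its +y side), where the strap's end may pass above it; origin at the centre of its underside; leave alone.
There are look-alikes about, which are no part of the job. Leave any green or red look-alike of the chassis alone.

How it is judged:
By the outcome, as a careful person would: the job done as asked, in the order asked, and still so for the second after the job is handed in, with the robot touching nothing.
It also fails if it takes over 48 s, if anything falls off the work surface, if the arm or the gripper's body presses on something with over 40 N, if the wrist force passes 120 N, or if a joint passes its speed limit or range.

## Working session

There is one attempt and no reset: what is moved stays moved. The work goes in short steps, Python scripts to look and compute and a tool call to move; the robot and the scene stay as the last step left them, time stands still between calls to the robot, and variables do not carry over. Pictures are saved under pics/ and viewed, about 8 in all and at most 12, crops included, and the job is handed in when it is done.

Besides the shell and the picture viewer there is one more tool, called after ">>>" as name(argument=value, ...), one argument or row to a line, values as JSON. carry_out: Moves the arm, as the interface text tells. Its arguments: {"type":"object","properties":{"commands":{"type":"array","items":{"type":"number"}},"force":{"type":"number"}},"required":["commands"]}

```bash
mkdir -p pics; cat > h.py <<'E'
import numpy as np, cv2
from station import ctrl, viewer, ticket, nets
def pts(cam,depth,uv):
    i=viewer.camera_info(cam) if isinstance(cam,str) else cam
    K=np.array([[i['fx'],0,i['cx']],[0,i['fy'],i['cy']],[0,0,1]],float)
    uv=np.asarray(uv,float).reshape(-1,1,2)
    n=cv2.undistortPoints(uv,K,np.array(i['D'],float))[:,0]
    p=uv[:,0].round().astype(int); d=depth[p[:,1],p[:,0]]
    X=np.c_[n*d[:,None],d]
    return (X-np.array(i['t']))@np.array(i['R'])
E
python3 - <<'E'
from h import *
for c in ("scene","top"):
    im,d=viewer.camera(c); cv2.imwrite(f"pics/{c}0.png",im)
    np.save(f"{c}0.npy",d)
    for th in ("strap","lever","chassis","fixture","grommet","jar","screwdriver"):
        for r in nets.silhouettes(c,th)[:3]:
            v,u=np.nonzero(r['region']&(d>0)); 
            if len(u)<5: continue
            P=pts(c,d,np.c_[u,v]); print(c,th,round(r['confidence'],2),r['extent'],P.mean(0).round(3),np.percentile(P,2,axis=0).round(3),np.percentile(P,98,axis=0).round(3))
print(ctrl.get_obs())
E
```

```text
scene strap 0.8 [339.5, 205.4, 409.1, 277.2] [0.525 0.149 0.077] [0.47  0.055 0.008] [0.561 0.239 0.136]
scene lever 0.56 [360.5, 207.2, 381.3, 252.3] [0.52  0.137 0.112] [0.505 0.102 0.079] [0.535 0.177 0.139]
scene chassis 0.96 [418.8, 197.8, 500.2, 266.2] [0.296 0.241 0.008] [0.221 0.166 0.   ] [0.368 0.327 0.067]
scene chassis 0.76 [264.8, 216.8, 362.3, 304.1] [0.622 0.054 0.028] [ 0.548 -0.018  0.017] [0.694 0.146 0.086]
scene chassis 0.47 [356.9, 205.8, 381.7, 246.6] [0.519 0.138 0.11 ] [0.408 0.087 0.001] [0.535 0.176 0.139]
scene fixture 0.76 [254.8, 206.7, 406.3, 319.2] [0.579 0.103 0.035] [ 0.464 -0.038  0.003] [0.717 0.226 0.127]
scene grommet 0.61 [382.2, 300.8, 409.8, 322.6] [0.606 0.265 0.008] [ 0.583  0.239 -0.001] [0.628 0.287 0.014]
scene jar 0.56 [236.8, 226.0, 263.4, 261.4] [ 0.679 -0.077  0.047] [ 0.624 -0.134  0.001] [ 0.696 -0.062  0.076]
scene screwdriver 0.85 [269.7, 195.3, 315.2, 233.2] [ 0.464 -0.125  0.019] [ 0.406 -0.144  0.006] [ 0.556 -0.109  0.027]
top strap 0.82 [237.0, 190.0, 304.0, 219.7] [0.516 0.135 0.081] [0.48  0.044 0.063] [0.554 0.232 0.138]
to
[... 1091 characters left out ...]
105  0.029]
{'time_s': 0.8, 'qpos': array([-1.19260902e+00,  2.99918805e-01,  1.52098190e+00, -2.05969191e-06,
        1.32068743e+00, -6.66071480e-02]), 'joint_vel': array([-3.15506619e-04,  1.08144162e-03, -2.46575499e-03, -4.65630219e-04,
       -7.44371605e-05, -1.12864093e-03]), 'tau': array([ 1.99053502e-03, -5.31633031e+01, -3.52897596e+01,  7.08939554e-02,
        2.13545695e-02, -4.49374750e-05]), 'ee_pos': array([ 0.23664343, -0.49648852,  0.20544293]), 'eef_rot': array([ 3.14159036e+00, -4.38205713e-06, -1.12600136e+00]), 'force': array([-0.10497805,  0.33405978,  1.64507865]), 'moment': array([-2.10173082e-02, -1.20328952e-02,  9.41732500e-07]), 'grip_width': 0.09389146239204954}
```

```bash
python3 - <<'E'
import cv2,numpy as np
a=cv2.imread('pics/scene0.png')[180:330,230:430]; b=cv2.imread('pics/top0.png')[125:260,210:390]
a=cv2.resize(a,(800,600),interpolation=3); b=cv2.resize(b,(800,600),interpolation=3)
cv2.imwrite('pics/s1.png',a);cv2.imwrite('pics/t1.png',b)
E
```

```text
(no output)
```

View pics/s1.png

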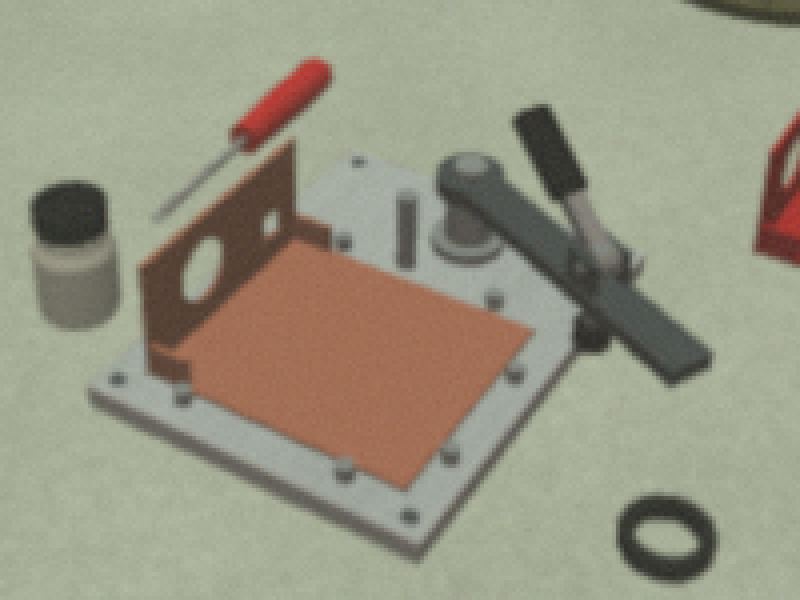

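View pics/t1.png

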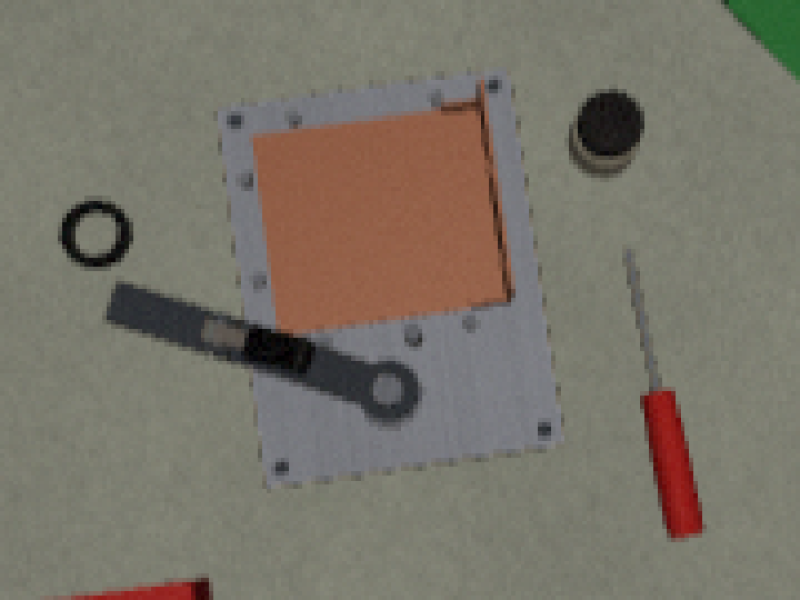

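```bash
cat >> h.py <<'E'
def at(cam,uv,z):
    "intersect pixel rays with plane z"
    i=viewer.camera_info(cam) if isinstance(cam,str) else cam
    K=np.array([[i['fx'],0,i['cx']],[0,i['fy'],i['cy']],[0,0,1]],float)
    n=cv2.undistortPoints(np.asarray(uv,float).reshape(-1,1,2),K,np.array(i['D'],float))[:,0]
    R=np.array(i['R']);C=-R.T@np.array(i['t']); r=np.c_[n,np.ones(len(n))]@R
    return C+r*((z-C[2])/r[:,2])[:,None]
E
python3 - <<'E'
from h import *
f=lambda a:np.array(a)*.225+np.array([210,125])
g=lambda a:np.array(a)*.25+np.array([230,180])
c=at('top',f([[270,488],[218,112],[507,72],[558,440]]),.016)  # (-50,93),(215,93),(215,-112),(-50,-112)
L=np.array([[-.05,.093],[.215,.093],[.215,-.112],[-.05,-.112]])
m=lambda P,Q:(lambda U,S,Vt:(U@np.diag([1,np.linalg.det(U@Vt)])@Vt))(*np.linalg.svd((P-P.mean(0)).T@(Q-Q.mean(0))))
R=m(c[:,:2],L); t=c[:,:2].mean(0)-R@L.mean(0)
print('fixture',t,np.arctan2(R[1,0],R[0,0]),'resid mm',((L@R.T+t-c[:,:2])*1e3).round(1))
print('post ring',at('top',f([388,390]),.069),at('scene',g([470,165]),.07))
e=at('top',f([[120,282],[107,318]]),.068); e2=at('scene',g([[710,355],[672,378]]),.068)
for q in(e,e2):
    v=q[:,:2].mean(0)-t; print('strap end',q.round(4).tolist(),np.hypot(*v),np.arctan2(v[1],v[0])-np.arctan2(R[1,0],R[0,0]))
E
```

```text
fixture [0.49141025 0.05449107] 0.15591081152294023 resid mm [[-1.5  3.1]
 [ 2.3  2.6]
 [ 3.1 -0.5]
 [-3.8 -5.2]]
post ring [[0.49251125 0.05484256 0.069     ]] [[0.4915908  0.05725985 0.07      ]]
strap end [[0.5612, 0.23, 0.068], [0.5376, 0.2377, 0.068]] 0.18850375841347192 1.1020731285494971
strap end [[0.5424, 0.2442, 0.068], [0.569, 0.2389, 0.068]] 0.1978089610595226 1.0840034491460466
```

>>> carry_out(
  commands=[1,26.3,72.3,0,0,0,0.8,1,26.3,72.3,0,0,0,0.8,1,26.3,72.3,0,0,0,0.8,1,26.3,72.3,0,0,0,0.8,1,26.3,72.3,0,0,0,0.8,1,26.3,72.3,0,0,0,0.8,1,26.3,72.3,0,0,0,0.8,1,26.3,72.3,0,0,0,0.8,1,26.3,72.3,0,0,0,0.8,1,26.3,72.3,0,0,0,0.8,1,26.3,72.3,0,0,0,0.8,1,26.3,72.3,0,0,0,0.8],
  force=20,
)

```text
time_s: 1.8
ee_pos: [0.4078, -0.0245, 0.2058]
eef_rot: [-3.141, -0.001, -0.326]
force: [-0.3, -1.6, 0.0]
grip_width: 0.0178
```

>>> carry_out(
  commands=[1,9.2,25.2,0,0,0,0,1,9.2,25.2,0,0,0,0,1,9.2,25.2,0,0,0,0,1,9.2,25.2,0,0,0,0,1,9.2,25.2,0,0,0,0,1,9.2,25.2,0,0,0,0,1,9.2,25.2,0,0,0,0,1,9.2,25.2,0,0,0,0],
)

```text
time_s: 2.47
ee_pos: [0.5002, 0.2309, 0.2051]
eef_rot: [-3.141, -0.0, -0.323]
force: [-0.8, -0.6, -0.8]
grip_width: 0.0007
```

```bash
python3 - <<'E'
from h import *
o=ctrl.get_obs();print(o['time_s'],o['ee_pos'],o['grip_width'],o['joint_vel'].round(3))
i=viewer.camera_info('wrist');im,d=viewer.camera('wrist');cv2.imwrite('pics/w1.png',im);np.save('w1.npy',d);np.save('w1i.npy',i)
E
```

```text
2.4667 [0.50015263 0.23092597 0.20514763] 0.0007109188469595362 [-0.064 -0.056  0.077 -0.013 -0.008 -0.057]
```

View pics/w1.png

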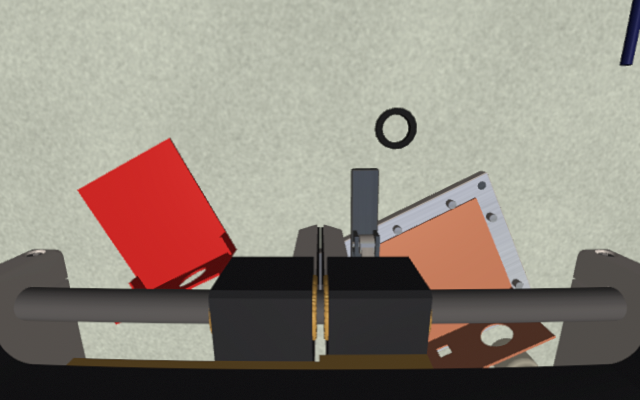

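```bash
python3 - <<'E'
from h import *
i=np.load('w1i.npy',allow_pickle=True).item()
q=at(i,[[351,169],[379,169],[350,228],[378,228]],.068);print(q.round(4))
P=np.array([.492,.0555]);m=(q[0]+q[1])[:2]/2-P;print(np.hypot(*m),np.arctan2(m[1],m[0]))
d=q[0]+q[1]-q[2]-q[3];print(np.arctan2(d[1],d[0]))
E
```

```text
[[0.5377 0.2418 0.068 ]
 [0.5643 0.2329 0.068 ]
 [0.5183 0.1829 0.068 ]
 [0.5462 0.1735 0.068 ]]
0.19118166643807788 1.2569543852916527
1.2637449078488667
```

>>> carry_out(
  commands=[1,0,0,-4,0,0,0,1,0,0,-8,0,0,0,1,0,0,-12,0,0,0,1,0,0,-15.5,0,0,0,1,0,0,-15.5,0,0,0,1,0,0,-15.5,0,0,0],
)

```text
time_s: 3.02
ee_pos: [0.4993, 0.228, 0.0502]
eef_rot: [3.14, 0.001, -0.324]
force: [-0.1, 0.5, 0.5]
grip_width: 0.0004
```

```bash
cat > arc.py <<'E'
from h import *
import sys
a=list(map(float,sys.argv[1:]))
o=ctrl.get_obs();p=o['ee_pos'];y=o['eef_rot'][2];P=np.array([.492,.0555]);print(p,y,o['force'])
for f in a:
    c=P+.168*np.array([np.cos(f),np.sin(f)])+.0265*np.array([-np.sin(f),np.cos(f)])
    print(f,((c-p[:2])*100).round(1),round((.05-p[2])*100,1),round(f-1.571-y,2))
E
python3 arc.py 1.26 1.18 1.1 1.02 .94 .86 .78 .7 .62 .54 .46 .38 .3 .25 .2 .15
```

```text
[0.49929425 0.22802538 0.05015232] -0.3243766436818514 [-0.05944292  0.54598307  0.48690143]
1.26 [ 1.9 -0.4] -0.0 0.01
1.18 [ 3.2 -0.7] -0.0 -0.07
1.1 [ 4.5 -1.1] -0.0 -0.15
1.02 [ 5.8 -1.6] -0.0 -0.23
0.94 [ 7.  -2.1] -0.0 -0.31
0.86 [ 8.2 -2.8] -0.0 -0.39
0.78 [ 9.4 -3.6] -0.0 -0.47
0.7 [10.4 -4.4] -0.0 -0.55
0.62 [11.4 -5.3] -0.0 -0.63
0.54 [12.3 -6.3] -0.0 -0.71
0.46 [13.1 -7.4] -0.0 -0.79
0.38 [13.9 -8.6] -0.0 -0.87
0.3 [14.5 -9.8] -0.0 -0.95
0.25 [ 14.9 -10.5] -0.0 -1.0
0.2 [ 15.2 -11.3] -0.0 -1.05
0.15 [ 15.5 -12.1] -0.0 -1.1
```

>>> carry_out(
  commands=[1,1.5,-0.3,0,0,0,0,1,3.2,-0.7,0,0,0,-0.07,1,4.5,-1.1,0,0,0,-0.15,1,5.8,-1.6,0,0,0,-0.23,1,7,-2.1,0,0,0,-0.31,1,8.2,-2.8,0,0,0,-0.39,1,9.4,-3.6,0,0,0,-0.47,1,10.4,-4.4,0,0,0,-0.55,1,11.4,-5.3,0,0,0,-0.63,1,12.3,-6.3,0,0,0,-0.71,1,13.1,-7.4,0,0,0,-0.79,1,13.1,-7.4,0,0,0,-0.79],
)

```text
time_s: 4.02
ee_pos: [0.6325, 0.1521, 0.0538]
eef_rot: [-3.139, 0.0, -1.12]
force: [-0.2, 0.2, -0.2]
grip_width: 0.0005
```

```bash
python3 arc.py .46 .4 .34 .3 .26 .23 .2 .18 .16 .15 .14 .13
```

```text
[0.63254613 0.15214578 0.05379904] -1.1202033098835418 [-0.18714712  0.16312139 -0.18114351]
0.46 [-0.2  0.2] -0.4 0.01
0.4 [ 0.4 -0.7] -0.4 -0.05
0.34 [ 0.9 -1.6] -0.4 -0.11
0.3 [ 1.2 -2.2] -0.4 -0.15
0.26 [ 1.5 -2.8] -0.4 -0.19
0.23 [ 1.7 -3.3] -0.4 -0.22
0.2 [ 1.9 -3.7] -0.4 -0.25
0.18 [ 2. -4.] -0.4 -0.27
0.16 [ 2.1 -4.4] -0.4 -0.29
0.15 [ 2.2 -4.5] -0.4 -0.3
0.14 [ 2.2 -4.7] -0.4 -0.31
0.13 [ 2.3 -4.9] -0.4 -0.32
```

>>> carry_out(
  commands=[1,0,0,-0.4,0,0,0,1,0.4,-0.7,-0.4,0,0,-0.05,1,0.9,-1.6,-0.4,0,0,-0.11,1,1.2,-2.2,-0.4,0,0,-0.15,1,1.5,-2.8,-0.4,0,0,-0.19,1,1.7,-3.3,-0.4,0,0,-0.22,1,1.9,-3.7,-0.4,0,0,-0.25,1,1.9,-3.7,-0.4,0,0,-0.25],
)

```text
time_s: 4.68
ee_pos: [0.6519, 0.1148, 0.0506]
eef_rot: [-3.138, -0.0, -1.371]
force: [-0.5, -0.4, -0.1]
grip_width: 0.0006
```

```bash
python3 arc.py .2 .18 .16 .15 .14 .13 .12; python3 - <<'E'
from h import *
i=viewer.camera_info('wrist');im,d=viewer.camera('wrist')
np.save('w2i.npy',i)
t,_=viewer.camera('top');t=cv2.resize(t[125:260,210:390],(640,480),interpolation=3)
cv2.imwrite('pics/w2.png',np.hstack([im[100:300,200:440].repeat(2,0).repeat(1,1)[:400],cv2.resize(t,(533,400))]))
E
```

```text
[0.65189263 0.1147989  0.05062107] -1.3712396298661047 [-0.51096408 -0.35692837 -0.14001111]
0.2 [-0.1  0. ] -0.1 0.0
0.18 [ 0.1 -0.3] -0.1 -0.02
0.16 [ 0.2 -0.6] -0.1 -0.04
0.15 [ 0.2 -0.8] -0.1 -0.05
0.14 [ 0.3 -1. ] -0.1 -0.06
0.13 [ 0.3 -1.1] -0.1 -0.07
0.12 [ 0.4 -1.3] -0.1 -0.08
```

View pics/w2.png

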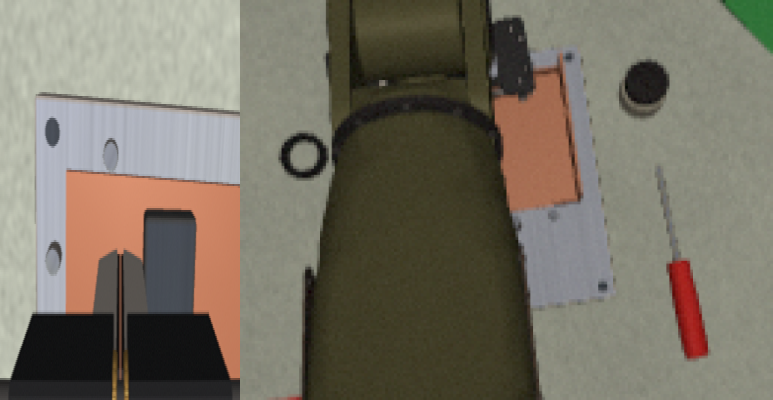

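The strap (145–196, 210 in the wrist crop) travels with the fingers and is nearly over; I'll now creep to the stop.

>>> carry_out(
  commands=[1,0.1,-0.3,0,0,0,-0.02,1,0.2,-0.6,0,0,0,-0.04,1,0.2,-0.8,0,0,0,-0.05,1,0.3,-1.0,0,0,0,-0.06,1,0.3,-1.0,0,0,0,-0.06],
)

```text
time_s: 5.2
ee_pos: [0.6538, 0.1089, 0.0502]
eef_rot: [-3.139, 0.005, -1.429]
force: [-4.9, 23.3, 2.9]
grip_width: 0.0004
```

>>> carry_out(
  commands=[1,-0.2,1.0,0,0,0,0,1,-0.4,3,0,0,0,0,1,-0.4,3,4,0,0,0,1,-0.4,3,8,0,0,0,1,-0.4,3,12,0,0,0,1,-0.4,3,14,0,0,0,1,-0.4,3,14,0,0,0],
)

```text
time_s: 5.78
ee_pos: [0.6514, 0.1391, 0.1963]
eef_rot: [-3.131, 0.005, -1.429]
force: [0.6, 0.3, -0.1]
grip_width: 0.0004
```

```bash
python3 - <<'E'
from h import *
o=ctrl.get_obs();print(o['ee_pos'],o['eef_rot'])
i=viewer.camera_info('wrist');im,d=viewer.camera('wrist');np.save('w3i.npy',i)
cv2.imwrite('pics/w3.png',im)
t,dt=viewer.camera('scene');cv2.imwrite('pics/s3.png',cv2.resize(t[170:330,230:430],(750,600),interpolation=3))
for r in nets.silhouettes('scene','strap')[:2]: print(r['confidence'],r['extent'])
E
```

```text
[0.65143872 0.13913608 0.19626692] [-3.1308662   0.00520539 -1.42937064]
0.8 [296.8, 221.6, 360.2, 276.0]
```

View pics/w3.png

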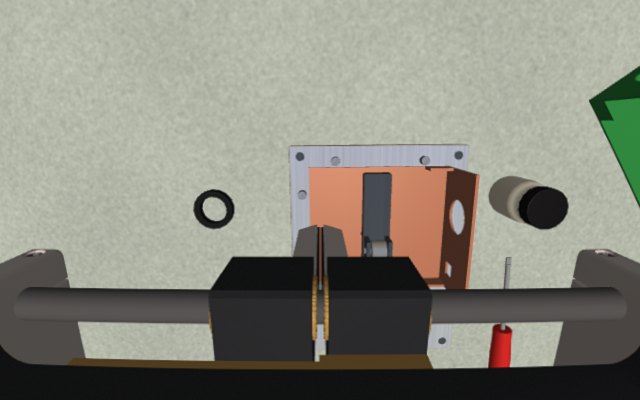

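View pics/s3.png

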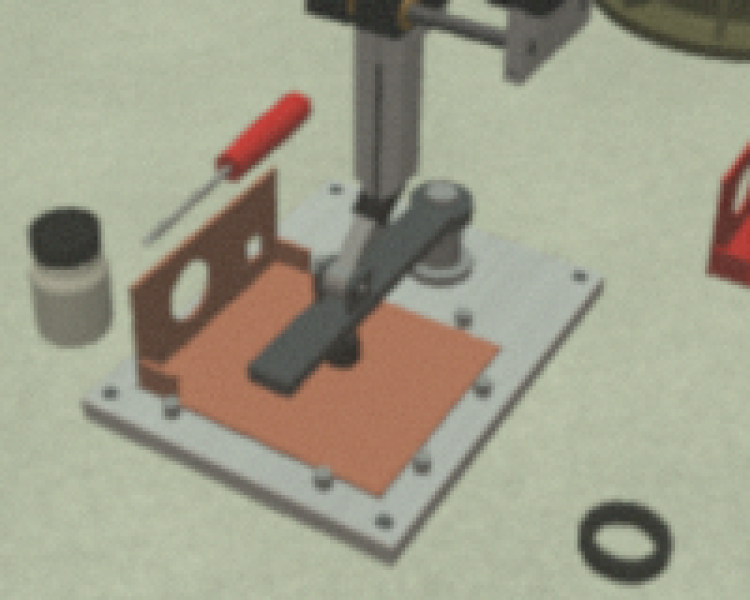

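```bash
python3 - <<'E'
from h import *
i=np.load('w3i.npy',allow_pickle=True).item()
e=at(i,[[363,173.5],[391,173.5]],.068);P=np.array([.492,.0555]);m=e.mean(0)[:2]-P
print(e.round(4),np.hypot(*m),np.arctan2(m[1],m[0]))
c=at(i,[[290,146.5],[468,145.5],[305,233]],.016);d=c[0]-c[1];print('far edge',c.round(4),np.arctan2(d[1],d[0])-np.pi/2, np.hypot(*d[:2]))
f=np.arctan2(m[1],m[0]);u=np.array([np.cos(f),np.sin(f)]);n=np.array([-u[1],u[0]])
print('fixture xy from far corners',c[0][:2]-.215*u-.093*n,c[1][:2]-.215*u+.112*n)
o=ctrl.get_obs();p=o['ee_pos']
for s in (.061,.05,.04): print(s,((P+s*u-p[:2])*100).round(1))
E
```

```text
[[0.6795 0.0994 0.068 ]
 [0.6834 0.0722 0.068 ]] 0.19189938249874755 0.15853959273360038
far edge [[ 0.6919  0.1778  0.016 ]
 [ 0.7217 -0.0204  0.016 ]
 [ 0.5933  0.1478  0.016 ]] 0.14929919581433704 0.20046702855261148
fixture xy from far corners [0.49427498 0.05202863] [0.49172884 0.05622076]
0.061 [-9.7 -7.4]
0.05 [-10.8  -7.5]
0.04 [-11.8  -7.7]
```

>>> carry_out(
  commands=[1,-3,-2.5,0,0,0,0.02,1,-6,-5,0,0,0,0.02,1,-8.8,-7.2,0,0,0,0.02,1,-8.8,-7.2,-2,0,0,0.02,1,-8.8,-7.2,-4,0,0,0.02,1,-8.8,-7.2,-4.5,0,0,0.02,1,-8.8,-7.2,-4.5,0,0,0.02],
)

```text
time_s: 6.52
ee_pos: [0.5603, 0.0667, 0.1415]
eef_rot: [3.137, 0.006, -1.409]
force: [0.2, -0.1, 0.7]
grip_width: 0.0005
```

```bash
python3 - <<'E'
from h import *
o=ctrl.get_obs();p=o['ee_pos'];print(p,o['eef_rot'],o['force'])
P=np.array([.492,.0555]);u=np.array([np.cos(.155),np.sin(.155)])
for s,z in ((.072,.137),(.0616,.126),(.0554,.1164),(.0507,.106),(.0476,.0948)): print(((P+s*u-p[:2])*100).round(1),round((z-p[2])*100,1))
t,dt=viewer.camera('scene');cv2.imwrite('pics/s4.png',cv2.resize(t[170:290,270:420],(750,600),interpolation=3))
E
```

```text
[0.56025457 0.06671374 0.1415144 ] [ 3.13739735  0.00571413 -1.40948769] [ 0.21210347 -0.12651431  0.72219183]
[ 0.3 -0. ] -0.5
[-0.7 -0.2] -1.6
[-1.4 -0.3] -2.5
[-1.8 -0.3] -3.6
[-2.1 -0.4] -4.7
```

View pics/s4.png

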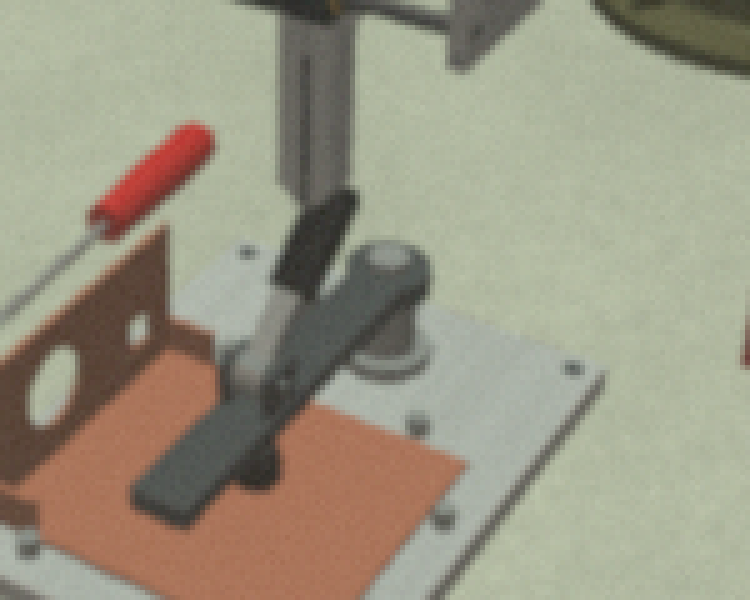

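```bash
python3 - <<'E'
from h import *
i=viewer.camera_info('scene');K=np.array([[i['fx'],0,i['cx']],[0,i['fy'],i['cy']],[0,0,1]],float)
def pr(X):
    q=cv2.projectPoints(np.array(X,float),cv2.Rodrigues(np.array(i['R']))[0],np.array(i['t'],float),K,np.array(i['D'],float))[0][:,0]
    return ((q-[270,170])*5).round(0).tolist()
p=ctrl.get_obs()['ee_pos'];f=.155;u=np.array([np.cos(f),np.sin(f),0]);n=np.array([-u[1],u[0],0])
print('finger',pr([p+a*.008*u+b*.0125*n for a,b in((1,1),(1,-1),(-1,-1),(-1,1))]))
P=np.array([.492,.0555,0])
def L(l,w,a,h): 
    return P+(.115-(l*np.cos(a)-h*np.sin(a)))*u+w*n+np.array([0,0,.08+l*np.sin(a)+h*np.cos(a)])
for a in(.7,.64): print('lever up face',pr([L(l,w,a,.011) for l in(.036,.088) for w in(-.011,.011)]))
print('strap end',pr([P+.19*u+b*.014*n+[0,0,.068] for b in(1,-1)]),'post',pr([P+[0,0,.068]]))
E
```

```text
finger [[328.0, 210.0], [276.0, 193.0], [295.0, 175.0], [347.0, 192.0]]
lever up face [[257.0, 274.0], [302.0, 291.0], [306.0, 164.0], [351.0, 179.0]]
lever up face [[259.0, 275.0], [304.0, 291.0], [310.0, 167.0], [355.0, 182.0]]
strap end [[182.0, 504.0], [124.0, 479.0]] post [[384.0, 259.0]]
```

>>> carry_out(
  commands=[1,0.2,0,-0.5,0,0,0,1,-0.2,-0.1,-1.0,0,0,0,1,-0.7,-0.2,-1.6,0,0,0,1,-0.7,-0.2,-1.6,0,0,0],
)

```text
time_s: 6.9
ee_pos: [0.5534, 0.0649, 0.1262]
eef_rot: [3.139, 0.006, -1.409]
force: [2.4, 1.4, 0.1]
grip_width: 0.0007
```

```bash
python3 - <<'E'
from h import *
o=ctrl.get_obs();print(o['ee_pos'],o['force'],o['moment'])
t,dt=viewer.camera('scene');cv2.imwrite('pics/s5.png',cv2.resize(t[170:290,270:420],(750,600),interpolation=3))
E
```

```text
[0.55336988 0.06492296 0.12620204] [2.43628947 1.35580829 0.09806462] [ 0.14976845 -0.24659249  0.02119544]
```

View pics/s5.png

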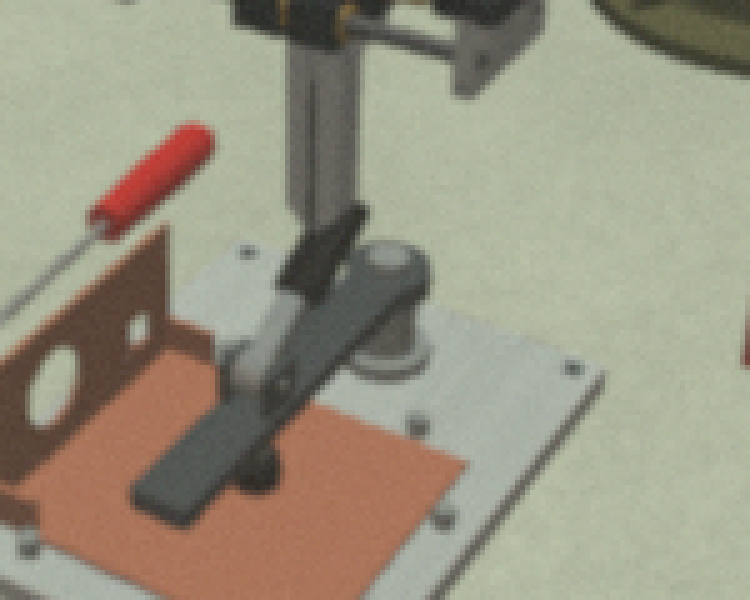

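>>> carry_out(
  commands=[1,-0.4,0.1,-0.5,0,0,0,1,-0.7,0.1,-1.0,0,0,0,1,-0.9,0.1,-1.5,0,0,0,1,-1.1,0.1,-2.1,0,0,0,1,-1.3,0,-2.6,0,0,0,1,-1.4,0,-3.1,0,0,0,1,-1.4,0,-3.1,0,0,0],
)

```text
time_s: 7.53
ee_pos: [0.5389, 0.0648, 0.0947]
eef_rot: [3.138, 0.006, -1.409]
force: [0.7, 1.4, 1.3]
grip_width: 0.0005
```

>>> carry_out(
  commands=[1,0,0,-0.2,0,0,0,1,0,0,-0.3,0,0,0,1,0,0,-0.4,0,0,0,1,0,0,-0.4,0,0,0],
)

```text
time_s: 7.87
ee_pos: [0.5391, 0.0649, 0.0934]
eef_rot: [3.139, 0.005, -1.409]
force: [-12.1, -1.9, 34.6]
grip_width: 0.0005
```

>>> carry_out(
  commands=[1,0,0,2,0,0,0,1,0,0,5,0,0,0,1,0,0,9,0,0,0,1,-3,-4,11,0,0,0,1,-6,-8,11,0,0,0,1,-9,-12,11,0,0,0,1,-11,-16,11,0,0,0,1,-13,-20,11,0,0,0,1,-15,-24,11,0,0,0,1,-15,-24,11,0,0,0,1,-15,-24,11,0,0,0],
)

```text
time_s: 8.78
ee_pos: [0.3863, -0.1788, 0.203]
eef_rot: [3.138, 0.006, -1.414]
force: [0.1, 0.2, -0.2]
grip_width: 0.0007
```

```bash
python3 - <<'E'
from h import *
o=ctrl.get_obs();print(o['time_s'],o['ee_pos'],o['force'])
P=np.array([.492,.0555]);f=.155;u=np.array([np.cos(f),np.sin(f)]);n=np.array([-u[1],u[0]])
ims=[]
for c,(a,b,x,y) in (('scene',(170,330,230,430)),('top',(130,240,220,370))):
    im,d=viewer.camera(c); ims.append(cv2.resize(im[a:b,x:y],(400,400*(b-a)//(y-x)),interpolation=3))
    for th in ('lever','strap','chassis','foot','grommet','jar','screwdriver'):
        for r in nets.silhouettes(c,th)[:2]:
            v,w=np.nonzero(r['region']&(d>0)); 
            if len(w)<5: continue
            X=pts(c,d,np.c_[w,v]);F=np.c_[(X[:,:2]-P)@u,(X[:,:2]-P)@n,X[:,2]]
            print(c,th,round(r['confidence'],2),'world',X.mean(0).round(3),'fix',np.percentile(F,3,axis=0).round(3),np.percentile(F,97,axis=0).round(3))
h=max(i.shape[0] for i in ims)
cv2.imwrite('pics/end.png',np.hstack([cv2.copyMakeBorder(i,0,h-i.shape[0],0,0,0) for i in ims]))
E
```

```text
8.7833 [ 0.38634186 -0.17881594  0.20298696] [ 0.05363317  0.15489203 -0.21408493]
scene lever 0.61 world [0.573 0.073 0.089] fix [ 0.04  -0.004  0.078] [0.127 0.014 0.095]
scene strap 0.55 world [0.591 0.078 0.07 ] fix [-0.003 -0.009  0.025] [0.192 0.018 0.094]
scene chassis 0.97 world [0.625 0.054 0.029] fix [ 0.056 -0.086  0.017] [0.194 0.069 0.085]
scene chassis 0.67 world [0.295 0.243 0.008] fix [-0.236  0.146  0.001] [-0.101  0.298  0.059]
scene foot 0.65 world [0.612 0.083 0.029] fix [0.11  0.002 0.02 ] [0.129 0.015 0.035]
scene grommet 0.75 world [0.606 0.264 0.009] fix [0.123 0.168 0.   ] [0.167 0.21  0.014]
scene jar 0.68 world [ 0.478 -0.123  0.018] fix [-0.113 -0.186  0.007] [ 0.069 -0.166  0.026]
scene jar 0.67 world [ 0.68  -0.076  0.047] fix [ 0.142 -0.182  0.005] [ 0.18  -0.144  0.076]
scene screwdriver 0.59 world [ 0.48  -0.125  0.015] fix [-0.115 -0.203 -0.001] [ 0.066 -0.167  0.026]
top lever 0.62 world [0.56  0.067 0.092] fix [ 0.032 -0.008  0.086] [0.119 0.01  0.097]
top strap 0.6 world [0.573 0.069 0.076] fix [-0.011 -0.012  0.065] [0.183 0.015 0.095]
top chassis 0.83 world [0.288 0.246 0.007] fix [-0.237  0.141 -0.001] [-0.106  0.295  0.062]
top chassis 0.78 world [ 0.788 -0.257  0.007] fix [ 0.159 -0.434 -0.001] [ 0.329 -0.274  0.059]
top jar 0.68 world [0.561 0.068 0.09 ] fix [ 0.03  -0.009  0.069] [0.12  0.011 0.096]
top jar 0.51 world [ 0.664 -0.085  0.067] fix [ 0.131 -0.184  0.032] [ 0.168 -0.148  0.078]
top screwdriver 0.84 world [ 0.468 -0.131  0.021] fix [-0.109 -0.193  0.   ] [ 0.064 -0.169  0.028]
top screwdriver 0.35 world [0.561 0.067 0.092] fix [ 0.032 -0.008  0.086] [0.119 0.01  0.097]
```

View pics/end.png

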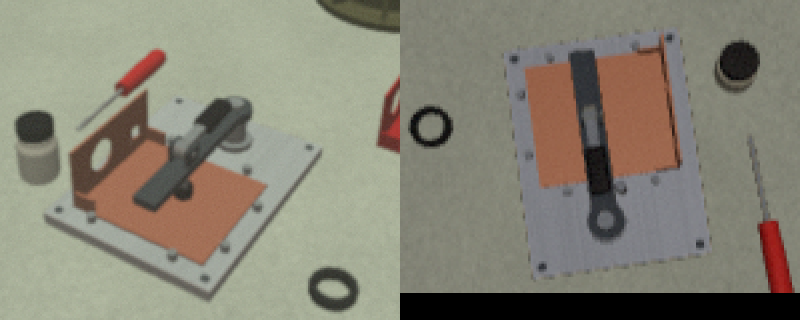

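The final picture shows the strap over the chassis (from 605,220 to 582,60), touching the stop pin at (620,187). The lever lies flat and the other objects haven't moved.

```bash
python3 -c "
from h import *
print(ticket.hand_in())"
```

```text
the job is handed in; nothing more can be done
None
```

The chassis is clamped, and I handed the job in at about 9.6 s of the 48 s allowed. I pushed the strap round with the shut fingers until it met its stop. Then I pressed the cam lever down to its hard stop and moved the arm clear.

- **Strap:** it met the stop with about 23 N. Its measured direction was 0.159 rad, against 0.149–0.156 rad for the fixture, so it is at its stop within measuring error. The last picture shows it touching the stop pin.
- **Lever:** it stopped hard at about 35 N with the fingertip at 93.4 mm. After I lifted off, the grip's top measured 95–97 mm, roughly the height expected when fully down, and it stayed flat.
- **Foot:** its visible lower edge is at about 20 mm, level with the chassis base at 19 mm.
- **Other things:** the grommet, jar, screwdriver and look-alikes were where they started, within measuring error of 1–2 mm. The copper chassis is still between its locating pins.

Two readings disagreed. The networks gave some false labels at the end, calling the lever a jar or a screwdriver and the screwdriver a jar, and I discarded these against the picture. While the lever was going down, the force readings between moves were close to zero, so I relied on the picture and the final stop force instead.

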